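# Stand the fallen bottle up in its bin

## Task

The slim screw-cap bottle in the deep grey bin has tipped over and leans against the bin's wall, where it may leak. Tip it upright so that it stands by itself on the bin's floor, let go of it, and leave the plain round tube and the square profile beside it leaning as they are.

Things in the scene. Friction and masses are not known exactly. Their poses are not given: they have to be found in the camera images.
- bottle_center (a point): Slim aluminium bottle, 220 mm tall, 0.15 to 0.3 kg: round body 40 mm across up to 165 mm above the flat foot, then a narrower black screw cap, 28 mm across, from 176 to 220 mm. This point: its centre, on the axis 110 mm above the foot; z axis from foot to cap. It starts leaning 35 degrees from vertical: foot on the bin's floor at the far wall, side in the near wall's notch, cap out over that wall.
- bin: Fixed open grey bin, 116 (x) by 336 (y) by 122 mm high; walls and floor 6 mm thick. Origin: centre of its underside, on the bench; z up, x from near wall (robot side) to far wall. Three compartments, 104 (x) by 104 (y) mm, centred at x = 0, y = -110, 0, +110 mm; which holds which part varies. Each has a notch 46 mm wide, 16 mm deep in the middle of its near wall's rim.
- tube_center (a point): Bystander: plain round aluminium tube without a cap, 40 mm in diameter, 235 mm long, leaning in another compartment in the same way as the bottle. This point is its centre; z along the tube, towards its upper end. To be left as it is.
- profile_center (a point): Bystander: square slotted aluminium profile, 40 by 40 mm, 225 mm long, leaning in another compartment in the same way. This point is its centre; z along the profile, towards its upper end. To be left as it is.
Mind the look-alikes: they are no part of the job. Leave any pink or yellow look-alike of the part that bears bottle_center alone.

How it is judged:
By the outcome, as a careful person would: the job done as asked, in the order asked, and still so for the second after the job is handed in, with the robot touching nothing.
It also fails if it takes over 34 s, if anything falls off the work surface, if the arm or the gripper's body presses on something with over 40 N, if the wrist force passes 120 N, or if a joint passes its speed limit or range.

## Robot

A 7-joint arm with a two-finger parallel gripper is mounted at the origin on the work surface. World frame = base frame: x ahead of the robot, y to its left, z up, the work surface at z = 0. Lengths are in m, angles in degrees, forces in N, time in s.
With the tool pointing down it reaches from about 0.4 to 0.875 m from the base axis. Payload 4.4 kg.
Tool frame: the origin (TCP) lies between the finger pads; the fingertips stand 8 mm ahead of it and the grasp point (between the pads) lies 11 mm behind it; z points along the fingers, y is the direction in which the jaws open and shut (so a half turn about z gives the same grasp; the last joint's range is limited). The gripper opens to 85 mm and grips with 20 to 120 N. Pads are 22 mm wide; open, the fingers measure 114 mm over their backs; the gripper's body (76 mm by 85 mm) begins 54 mm behind the grasp point. The pads swing forward as they close: fully open they stand 13 mm farther back than shut.
Start: joints at [-3.77, 36.005, 2.206, 86.941, -1.547, 57.084, -1.146], TCP at [0.65, 0, 0.239] pointing down, gripper open.
Joint ranges: [-175.42, 175.42], [-21.48, 121.26], [-71.46, 75.88], [10.55, 141.38], [-63.04, 243.04], [13.31, 113.54], [-168.57, 168.57]. Speed limits (degrees/s): [147.25, 147.25, 180, 180, 180, 180, 180].

## Interface

Orientations are given as [roll, pitch, yaw] about the fixed x, y, z axes, in that order (R = Rz(yaw) Ry(pitch) Rx(roll)).
In Python, from plant import r, imaging gives the robot as it stands. The module is installed in compiled form; this text tells all that it offers.
- The arm moves only by the shell command python3 -m jog 'ROWS' [FORCE]. ROWS is JSON, a list of rows, each an object with "claw": the gripper command: -1 is fully open, 1 is shut, values between are in proportion; "delta_pos": the shift along the tool's x, y, z in mm, a list of three; "dr": the turn, a rotation vector about the tool's x, y, z in rad, a list of three. A call has exactly 5 rows; each row shifts and turns the commanded pose from where the row before left it, along the tool's axes as they then stand; what a row does not reach is not made up. A row lasts 1/10 s, in which the tool goes at most 50 mm and 8.59 degrees, less where a joint would pass 70% of its speed; a pose out of reach is approached as far as the arm can. A call is refused whole if a number of a shift passes 50 or a number of a turn 0.15, either way. A call with a gripper value outside its range is refused whole. The fingers move at their own pace and stop on an object; FORCE is the grip in N (left out, the last holds). Time passes only in rows, so rows that do not move let the fingers close, or fill a call up. It gives the time, the measured TCP pose, the force and the opening at its end, in the units of the state.
- r.state(): the state, without advancing time (a new reading comes with each control period).
- imaging.snapshot(name): name is "scene" or "side" or "wrist"; returns the picture (480x640x3 uint8, red, green, blue); there is no depth.
- imaging.camera_params(name): a dict with "vertical_fov" (degrees; the focal length in pixels is half the picture's height over the tangent of half this angle, whatever the lens; pixels are square), "cx", "cy" (the principal point, pixels), "R" (3x3) and "t" (3): a world point X has camera coordinates R X + t; the wrist camera has in their place "tool_from_camera" (4x4, takes a point from camera to tool coordinates, whose origin is the TCP and whose axes are the flange's). Camera axes: x right, y down, z forward; pixel columns grow to the right and rows downward; lengths in m; the calibration is good to about 2 mm. A picture is of the moment at which its call begins: read the wrist's pose just before it. camera_params takes no time and is no camera call.
- r.hand_in(): hands the job in, once; it reports no verdict.
The state is a dict: "clock": time; "joints": joint angles; "joint_vel": joint speeds; "effort": joint torques, N m; "tcp_pos": TCP position; "orientation": TCP orientation; "wrist_force": force on the tool from outside, world axes, zero at the start; "moment": the same for the moment, N m; "opening": finger opening in m.
Only numpy, scipy, OpenCV 4.12 (cv2) and the standard library are available. Lean on these libraries where they do the work, as an engineer would, in place of code of your own. Each camera call takes 0.05 s, during which the arm holds its last target.

## Working session

There is one attempt and no reset: what is moved stays moved. The work goes in short steps, Python scripts to look and compute and a shell command to move; the robot and the scene stay as the last step left them, time stands still between calls to the robot, and variables do not carry over. Pictures are saved under pics/ and viewed, and the job is handed in when it is done.

```bash
mkdir -p pics; python3 - <<'E'
from plant import r, imaging
import cv2
print(r.state())
for n in ("scene","side","wrist"):
    im=imaging.snapshot(n); cv2.imwrite(f"pics/{n}0.png",im[:,:,::-1]); print(n,imaging.camera_params(n))
E
```

```text
{'clock': 0.0, 'joints': array([-3.7695174 , 36.06006019,  2.20241961, 86.99614271, -1.5469206 ,
       57.08313295, -1.14493655]), 'joint_vel': array([ 0.01468322, -0.0354836 ,  0.07479893,  0.01422893,  0.0420317 ,
        0.03004324, -0.07655554]), 'effort': array([-1.11932164e-03, -5.63405585e+01,  1.22606792e+00, -1.93450052e+01,
        1.09587883e-02,  1.05136272e-02, -8.84369996e-06]), 'tcp_pos': array([6.49390496e-01, 2.39593134e-05, 2.38375283e-01]), 'orientation': array([-1.79890351e+02,  1.47951414e-03,  9.00005846e+01]), 'wrist_force': array([0.02989987, 0.0408238 , 1.08913066]), 'moment': array([ 0.01159391,  0.0067339 , -0.01153762]), 'opening': 0.08585933954140655}
scene {'vertical_fov': 57.41548124077887, 'cx': 328.8496828195937, 'cy': 242.83625793303676, 'R': array([[ 0.20203358,  0.97936933,  0.0042606 ],
       [ 0.72494189, -0.14661998, -0.67302439],
       [-0.65851476,  0.13906221, -0.73960802]]), 't': array([ 0.03265805, -0.28787483,  1.38824635])}
side {'vertical_fov': 42.83931898205675, 'cx': 312.1580657815238, 'cy': 238.62147335156664, 'R': array([[-0.94934677, -0.31406248, -0.01026948],
       [-0.22641178,  0.70632773, -0.67070026],
       [ 0.21789541, -0.634402  , -0.7416574 ]]), 't': array([0.40703848, 0.25887266, 1.27590582])}
wrist {'vertical_fov': 67.04805156303584, 'cx': 317.29418425344824, 'cy': 241.9551750359171, 'tool_from_camera': array([[ 6.63558997e-04, -9.54854278e-01, -2.97073842e-01,
         7.61240613e-02],
       [ 9.99999710e-01,  5.22529845e-04,  5.54134774e-04,
         1.63976814e-03],
       [-3.73888011e-04, -2.97074123e-01,  9.54854348e-01,
        -1.35344563e-01],
       [ 0.00000000e+00,  0.00000000e+00,  0.00000000e+00,
         1.00000000e+00]])}
```

View pics/scene0.png

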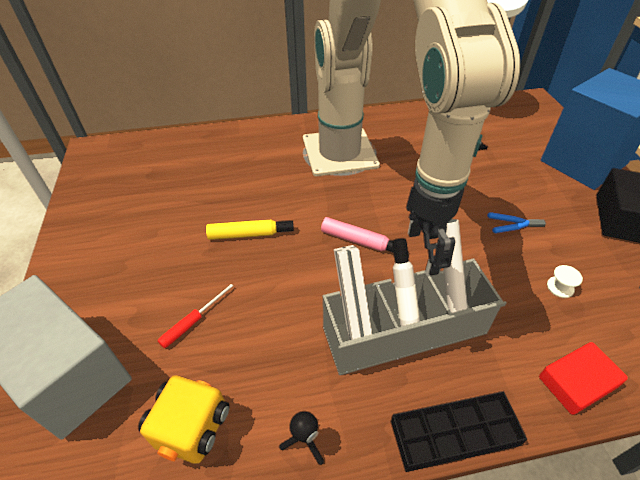

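View pics/side0.png

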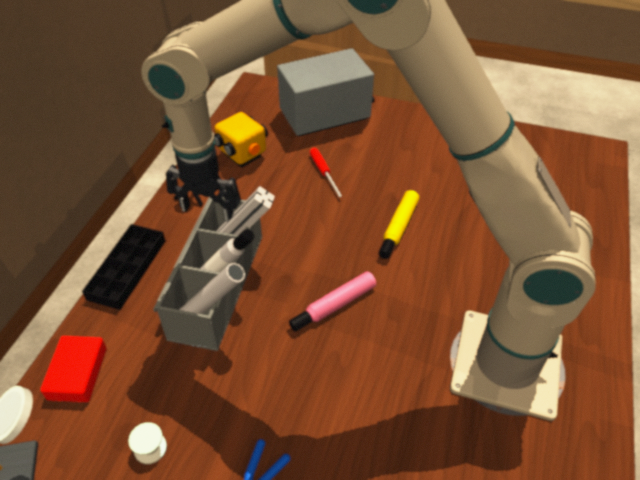

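View pics/wrist0.png

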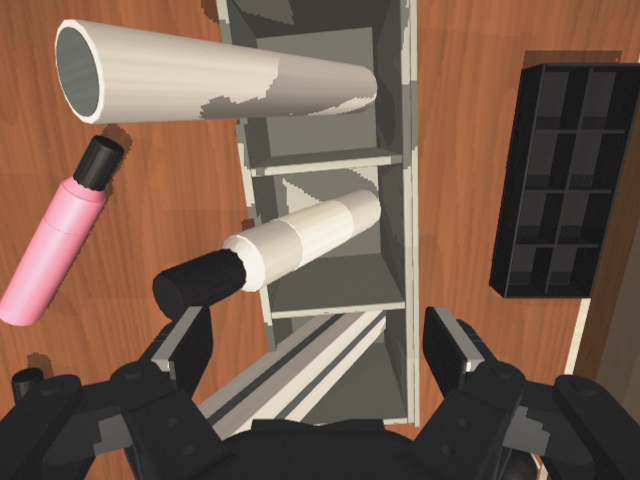

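Candidates: the silver-bodied bottle with a black cap leaning in the bin's middle compartment (scene cap at about (398,250), wrist (200,285)), the pink look-alike on the bench (scene 360,235) and the yellow one (scene 250,229). The one in the bin fits: it is the only bottle leaning in a compartment. The uncapped tube (scene 455,260) and the slotted profile (scene 352,290) are the bystanders. Next I confirm it in an enlarged crop.

```bash
python3 - <<'E'
import cv2,numpy as np
a=cv2.imread("pics/scene0.png")[210:385,310:520]; a=cv2.resize(a,None,fx=3.5,fy=3.4,interpolation=cv2.INTER_CUBIC); a=a[:600,:800]
cv2.imwrite("pics/c_scene.png",a)
b=cv2.imread("pics/side0.png")[180:350,150:290]; b=cv2.resize(b,None,fx=3.5,fy=3.5,interpolation=cv2.INTER_CUBIC);cv2.imwrite("pics/c_side.png",b[:600])
E
```

```text
(no output)
```

View pics/c_scene.png

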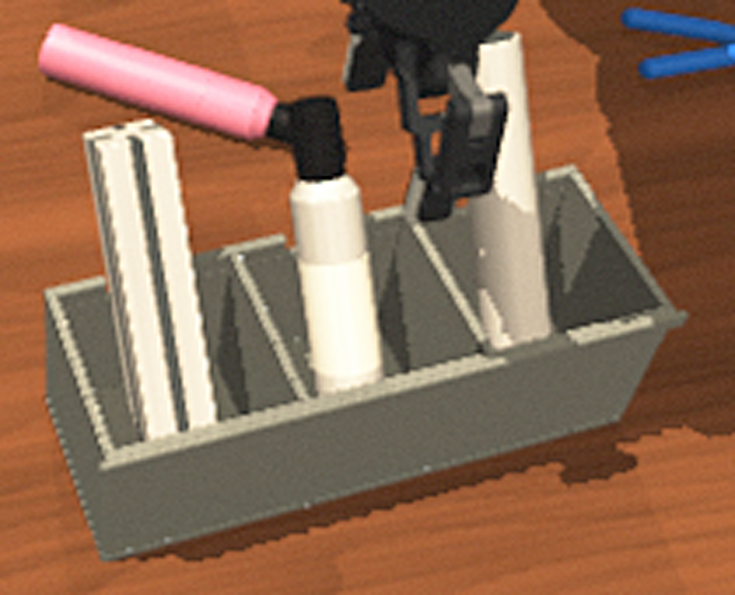

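View pics/c_side.png

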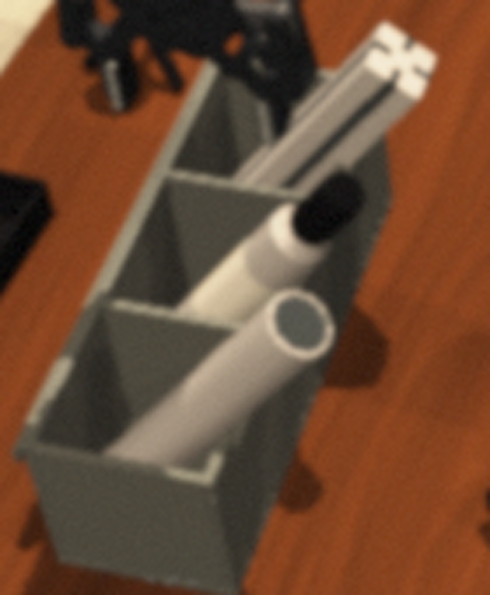

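The crop confirms it: the middle compartment holds the bottle, white/silver with a black cap (crop cap at 320,140). The profile is to its left and the uncapped tube to its right.

```bash
cat > h.py <<'E'
import numpy as np
from plant import imaging
from scipy.spatial.transform import Rotation as Ro
def ray(n,u,v,tcp=None,rpy=None):
    p=imaging.camera_params(n); f=240/np.tan(np.radians(p["vertical_fov"]/2))
    d=np.array([(u-p["cx"])/f,(v-p["cy"])/f,1])
    if n=="wrist":
        T=p["tool_from_camera"]; Rt=Ro.from_euler('xyz',rpy,degrees=True).as_matrix()
        return np.array(tcp)+Rt@T[:3,3], Rt@T[:3,:3]@d
    return -p["R"].T@p["t"], p["R"].T@d
def onz(n,u,v,z,**k):
    o,d=ray(n,u,v,**k); return o+d*(z-o[2])/d[2]
def tri(rays):
    A=np.zeros((3,3));b=np.zeros(3)
    for o,d in rays:
        d=d/np.linalg.norm(d);P=np.eye(3)-np.outer(d,d);A+=P;b+=P@o
    x=np.linalg.solve(A,b)
    return x,[round(1000*np.linalg.norm(np.cross(d/np.linalg.norm(d),x-o)),1) for o,d in rays]
def proj(n,X):
    p=imaging.camera_params(n); f=240/np.tan(np.radians(p["vertical_fov"]/2))
    c=p["R"]@X+p["t"]; return p["cx"]+f*c[0]/c[2],p["cy"]+f*c[1]/c[2]
E
python3 - <<'E'
from h import *
np.set_printoptions(precision=4,suppress=True)
c=[onz("scene",310+u/3.5,210+v/3.4,.122) for u,v in [(45,290),(103,465),(685,318),(575,170)]]
NL,FL,FR,NR=c
for x in c: print(x)
for a,b in [(NL,FL),(FL,FR),(FR,NR),(NR,NL)]:
    d=b-a; print(np.linalg.norm(d),np.degrees(np.arctan2(d[1],d[0])))
print("ctr",sum(c)/4)
w=dict(tcp=[.6494,0,.2384],rpy=[-179.89,0,90])
for nm,s,t,q in [("top",(320,100),(345,185),(170,295)),("base",(322,180),(298,228),(245,262))]:
    print(nm,tri([ray("scene",310+s[0]/3.5,210+s[1]/3.4),ray("side",150+t[0]/3.5,180+t[1]/3.5),ray("wrist",*q,**w)]))
# far rim edge outer in wrist, dividers
for q in [(414,5),(414,420),(388,158),(252,170),(405,305),(272,315)]: print("w",q,onz("wrist",*q,.122,**w))
E
```

```text
[ 0.6184 -0.1735  0.122 ]
[ 0.7354 -0.1661  0.122 ]
[0.7086 0.1724 0.122 ]
[0.5927 0.1589 0.122 ]
0.11728067630194719 3.6391156415461428
0.3395702045754866 94.52217309003215
0.11668805284365528 -173.3578228434068
0.3334467707090957 -85.59098708712905
ctr [ 0.6638 -0.0021  0.122 ]
top (array([ 0.5708, -0.0084,  0.1994]), [np.float64(2.4), np.float64(4.0), np.float64(2.2)])
base (array([ 0.6011, -0.0065,  0.1568]), [np.float64(3.9), np.float64(0.8), np.float64(3.9)])
w (414, 5) [0.7093 0.1479 0.122 ]
w (414, 420) [ 0.7341 -0.1622  0.122 ]
w (388, 158) [0.6989 0.0575 0.122 ]
w (252, 170) [0.6062 0.0494 0.122 ]
w (405, 305) [ 0.7185 -0.0529  0.122 ]
w (272, 315) [ 0.6158 -0.0616  0.122 ]
```

The bin centre is about (0.664, -0.002) with 4.6° yaw, and the cap top about (0.571, -0.008, 0.199). That agrees with the leaning geometry to 3 mm. My plan is to align the tool with the bottle axis, grip the cap, lift, rotate upright over the compartment centre, then set it down.

```bash
python3 -m jog '[{"claw":-1,"delta_pos":[0,0,-20],"dr":[0,0,0.149]},{"claw":-1,"delta_pos":[0,0,-20],"dr":[0,0,0.149]},{"claw":-1,"delta_pos":[0,0,-20],"dr":[0,0,0.149]},{"claw":-1,"delta_pos":[0,0,-20],"dr":[0,0,0.149]},{"claw":-1,"delta_pos":[0,0,0],"dr":[0,0,0.149]}]' 40
python3 -m jog '[{"claw":-1,"delta_pos":[0,0,0],"dr":[0,0,0.149]},{"claw":-1,"delta_pos":[0,0,0],"dr":[0,0,0.149]},{"claw":-1,"delta_pos":[0,0,0],"dr":[0,0,0.149]},{"claw":-1,"delta_pos":[0,0,0],"dr":[0,0,0.149]},{"claw":-1,"delta_pos":[0,0,0],"dr":[0,0,0.149]}]'
python3 -m jog '[{"claw":-1,"delta_pos":[-25,0,0],"dr":[0,0.122,0]},{"claw":-1,"delta_pos":[-25,0,0],"dr":[0,0.122,0]},{"claw":-1,"delta_pos":[-25,0,0],"dr":[0,0.122,0]},{"claw":-1,"delta_pos":[-25,0,0],"dr":[0,0.122,0]},{"claw":-1,"delta_pos":[0,0,0],"dr":[0,0.122,0]}]'
```

```text
clock: 0.65
tcp_pos: [0.6514, -0.0001, 0.3223]
orientation: [179.8, -0.2, 47.0]
wrist_force: [-0.2, -0.9, -1.2]
opening: 0.0854
clock: 1.15
tcp_pos: [0.6498, 0.0002, 0.3189]
orientation: [-180.0, 0.0, 4.3]
wrist_force: [-0.6, 0.5, 0.5]
opening: 0.0853
clock: 1.65
tcp_pos: [0.5456, -0.0009, 0.2973]
orientation: [-178.6, -28.6, 4.6]
wrist_force: [0.4, 1.3, 0.8]
opening: 0.0853
```

```bash
python3 -m jog '[{"claw":-1,"delta_pos":[0,0,0],"dr":[0,0,0]},{"claw":-1,"delta_pos":[0,0,0],"dr":[0,0,0]},{"claw":-1,"delta_pos":[0,0,0],"dr":[0,0,0]},{"claw":-1,"delta_pos":[0,0,0],"dr":[0,0,0]},{"claw":-1,"delta_pos":[0,0,0],"dr":[0,0,0]}]'
cat > g.py <<'E'
from h import *
from plant import r
th=np.radians(4.6); ex=np.array([np.cos(th),np.sin(th),0]); 
B=np.array([.6637,-.002,0])
def axis(s,lean=35): # point on leaning axis (s in mm)
    l=np.radians(lean); return B+ex*(35.6-s*np.sin(l)-1.0)/1000+np.array([0,0,(17.5+s*np.cos(l)+.5)/1000])
def go(tgt):
    st=r.state(); Rt=Ro.from_euler('xyz',st["orientation"],degrees=True).as_matrix()
    z=Rt[:,2]
    print("tcp",st["tcp_pos"].round(4),"rpy",st["orientation"].round(2),"delta tool mm",(1000*Rt.T@(tgt-st["tcp_pos"])).round(1),"f",st["wrist_force"].round(1),"open",round(st["opening"],4))
E
python3 - <<'E'
from g import *; import cv2
go(axis(267)); go(axis(187))
im=imaging.snapshot("wrist"); cv2.imwrite("pics/wrist1.png",im[:,:,::-1])
E
```

```text
clock: 2.15
tcp_pos: [0.5565, -0.0008, 0.3024]
orientation: [-178.9, -29.2, 4.8]
wrist_force: [0.0, -0.3, 0.2]
opening: 0.0855
tcp [ 0.5565 -0.0008  0.3024] rpy [-178.88  -29.2     4.81] delta tool mm [-42.4  10.8  51.3] f [ 0.  -0.3  0.2] open 0.0855
tcp [ 0.5565 -0.0008  0.3024] rpy [-178.88  -29.2     4.81] delta tool mm [-34.3  12.5 130.9] f [ 0.  -0.3  0.2] open 0.0855
```

View pics/wrist1.png

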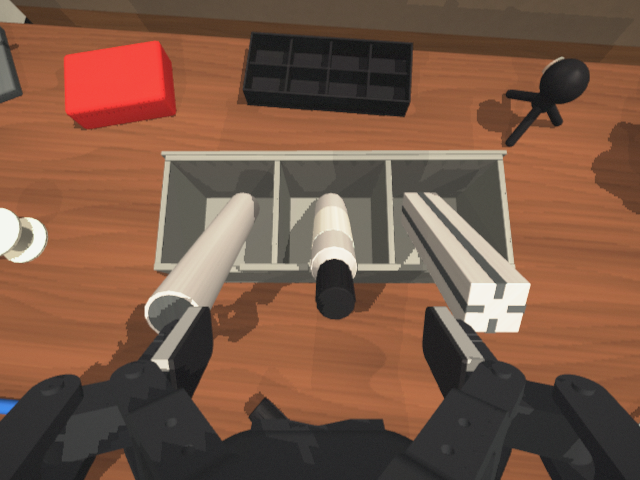

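The wrist view shows the bottle straight ahead (cap end at about (337,298)), with the tube on the left and the profile on the right. Both are well clear. The bin is square in the view. The tilt fell 6° short, so I correct that next.

```bash
cat >> g.py <<'E'
def turn(lean,yaw=4.6):
    l=np.radians(lean); z=ex*np.sin(l)+np.array([0,0,-np.cos(l)]); y=-np.array([-np.sin(th),np.cos(th),0]); x=np.cross(y,z)
    T=np.stack([x,y,z],1); Rt=Ro.from_euler('xyz',r.state()["orientation"],degrees=True).as_matrix()
    print("turn",Ro.from_matrix(Rt.T@T).as_rotvec().round(4)); return T
E
python3 - <<'E'
from g import *
st=r.state(); k=dict(tcp=st["tcp_pos"],rpy=st["orientation"])
T=turn(35)
o,d=ray("wrist",337,298,**k); print("captop at z.198", o+d*(.1982-o[2])/d[2], "pred",axis(220))
for q in [(162,154),(506,154)]: print(onz("wrist",*q,.122,**k))
# delta in target tool axes
for s in(267,187): print(s,(1000*T.T@(axis(s)-st["tcp_pos"])).round(1))
E
```

```text
turn [-0.0214  0.1014  0.0019]
captop at z.198 [ 0.57381533 -0.01128012  0.1982    ] pred [ 0.5724082  -0.00934516  0.19821345]
[0.7047627  0.17325195 0.122     ]
[ 0.73418095 -0.16825959  0.122     ]
267 [-47.1   9.8  47. ]
187 [-47.1   9.8 127. ]
```

```bash
python3 -m jog '[{"claw":-1,"delta_pos":[0,0,0],"dr":[-0.01,0.05,0]},{"claw":-1,"delta_pos":[0,0,0],"dr":[-0.01,0.05,0]},{"claw":-1,"delta_pos":[-16,3.5,15],"dr":[0,0,0]},{"claw":-1,"delta_pos":[-16,3.5,15],"dr":[0,0,0]},{"claw":-1,"delta_pos":[-15,3.5,15],"dr":[0,0,0]}]'
python3 -m jog '[{"claw":-1,"delta_pos":[0,0,0],"dr":[0,0,0]},{"claw":-1,"delta_pos":[0,0,0],"dr":[0,0,0]},{"claw":-1,"delta_pos":[0,0,0],"dr":[0,0,0]},{"claw":-1,"delta_pos":[0,0,0],"dr":[0,0,0]},{"claw":-1,"delta_pos":[0,0,0],"dr":[0,0,0]}]'
python3 - <<'E'
from g import *; import cv2
turn(35);go(axis(187))
st=r.state(); k=dict(tcp=st["tcp_pos"],rpy=st["orientation"])
im=imaging.snapshot("wrist"); cv2.imwrite("pics/wrist2.png",im[:,:,::-1])
im=imaging.snapshot("side"); cv2.imwrite("pics/side2.png",cv2.resize(im[120:340,100:340,::-1],None,fx=2.7,fy=2.7))
E
```

```text
clock: 2.7
tcp_pos: [0.5505, -0.0136, 0.2774]
orientation: [-179.3, -30.7, 4.8]
wrist_force: [-0.1, 1.1, -0.1]
opening: 0.0853
clock: 3.2
tcp_pos: [0.5505, -0.0139, 0.278]
orientation: [-179.3, -30.8, 4.8]
wrist_force: [-0.3, -0.5, 0.4]
opening: 0.0857
turn [-0.0144  0.0733  0.0019]
tcp [ 0.5505 -0.0139  0.278 ] rpy [-179.26  -30.8     4.76] delta tool mm [-19.3  -1.3 112.8] f [-0.3 -0.5  0.4] open 0.0857
```

View pics/wrist2.png

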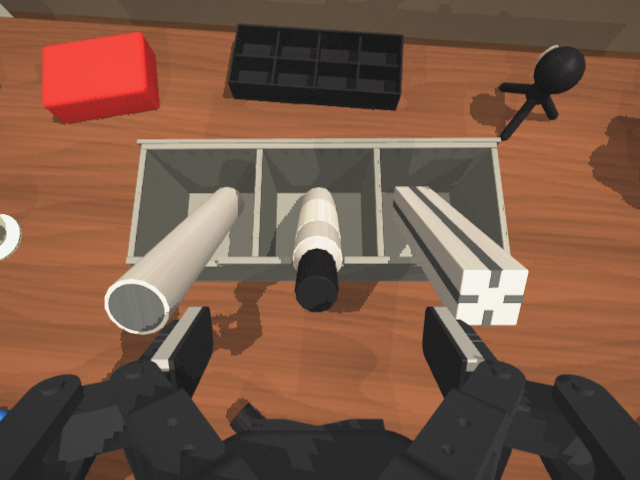

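View pics/side2.png

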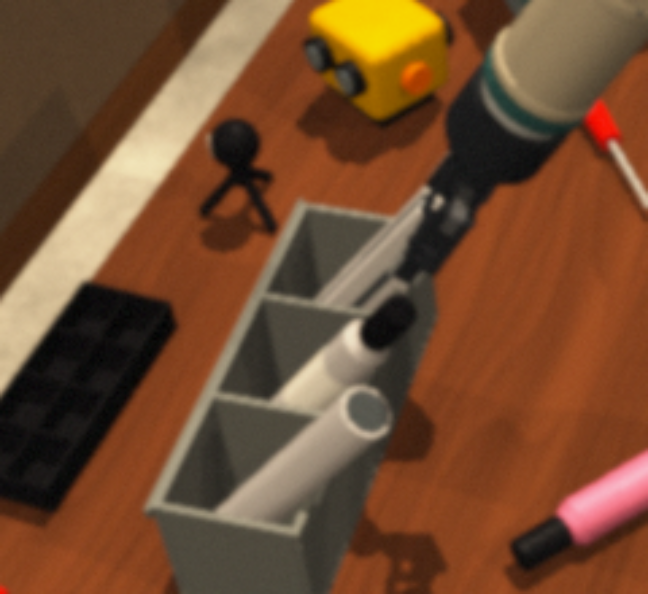

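```bash
python3 -c "
from plant import r
s=r.state();print(s['joints'].round(1),s['joint_vel'].round(1))"
```

```text
[-19.4  16.4  25.6 128.1 -63.   13.4 -22.6] [ 0.1  0.1 -0.1 -0.  -0.1 -0.1  0.1]
```

Joints 5 and 6 are at their limits (-63 and 13.4), so a 35° outward tilt is out of reach. I'll grip at about 10° outward instead and finish at about 25° inward.

```bash
python3 -m jog '[{"claw":-1,"delta_pos":[0,0,-10],"dr":[0.0,-0.09,0]},{"claw":-1,"delta_pos":[0,0,-10],"dr":[0.0,-0.09,0]},{"claw":-1,"delta_pos":[0,0,0],"dr":[0,-0.09,0]},{"claw":-1,"delta_pos":[0,0,0],"dr":[0,-0.09,0]},{"claw":-1,"delta_pos":[0,0,0],"dr":[-0.015,0,0]}]'
cat >> g.py <<'E'
def tgt(g,tilt,back=0):
    T=turn(tilt); st=r.state()
    X=g+T[:,2]*(.011-back/1000)
    print("joints",st["joints"].round(1)); go(X); print("delta in target axes",(1000*T.T@(X-st["tcp_pos"])).round(1))
E
python3 - <<'E'
from g import *
tgt(axis(198)+[0,-.001,0],10,60)
E
```

```text
clock: 3.8
tcp_pos: [0.5468, -0.0125, 0.2932]
orientation: [180.0, -11.9, 5.3]
wrist_force: [1.6, -0.1, -0.7]
opening: 0.0855
turn [-0.0017 -0.0335  0.0125]
joints [-35.8  24.8  49.7 111.  -31.6  44.6 -54.2]
tcp [ 0.5468 -0.0125  0.2932] rpy [179.96 -11.92   5.33] delta tool mm [15.8  0.2 69.6] f [ 1.6 -0.1 -0.7] open 0.0855
delta in target axes [18.2 -0.1 69. ]
```

```bash
python3 -m jog '[{"claw":-1,"delta_pos":[6,0,17],"dr":[0,-0.03,0]},{"claw":-1,"delta_pos":[6,0,17],"dr":[0,0,0.012]},{"claw":-1,"delta_pos":[6,0,17],"dr":[0,0,0]},{"claw":-1,"delta_pos":[0,0,18],"dr":[0,0,0]},{"claw":-1,"delta_pos":[0,0,0],"dr":[0,0,0]}]'
python3 - <<'E'
from g import *; import cv2
tgt(axis(198)+[0,-.001,0],10,0)
im=imaging.snapshot("wrist"); cv2.imwrite("pics/wrist3.png",im[:,:,::-1])
E
```

```text
clock: 4.3
tcp_pos: [0.5721, -0.0094, 0.2258]
orientation: [-179.7, -9.9, 4.5]
wrist_force: [0.1, 0.6, -0.5]
opening: 0.0856
turn [-0.005   0.0019 -0.0021]
joints [-30.   32.4  43.6 110.5 -38.2  41.1 -50.1]
tcp [ 0.5721 -0.0094  0.2258] rpy [-179.69   -9.89    4.48] delta tool mm [ 4.8  1.2 58.1] f [ 0.1  0.6 -0.5] open 0.0856
delta in target axes [ 4.7  1.  58.1]
```

View pics/wrist3.png

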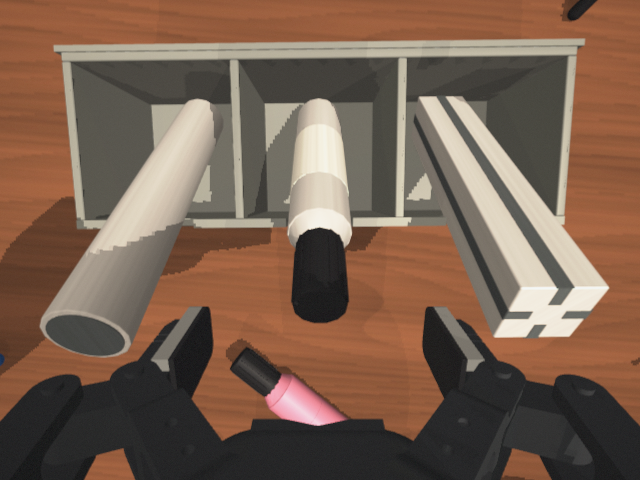

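The cap is centred between the fingers (cap at x≈320, fingers at 210 and 425), and the bystanders are clear. I descend.

```bash
python3 -m jog '[{"claw":-1,"delta_pos":[2,0,15],"dr":[0,0,0]},{"claw":-1,"delta_pos":[2,0,15],"dr":[0,0,0]},{"claw":-1,"delta_pos":[1,0,15],"dr":[0,0,0]},{"claw":-1,"delta_pos":[0,0,13],"dr":[0,0,0]},{"claw":-1,"delta_pos":[0,0,0],"dr":[0,0,0]}]'
python3 - <<'E'
from g import *; import cv2
tgt(axis(198)+[0,-.001,0],10,0)
im=imaging.snapshot("wrist"); cv2.imwrite("pics/wrist4.png",im[:,:,::-1])
im=imaging.snapshot("side"); cv2.imwrite("pics/side4.png",cv2.resize(im[120:340,100:340,::-1],None,fx=2.7,fy=2.7))
E
```

```text
clock: 4.85
tcp_pos: [0.5882, -0.0081, 0.1696]
orientation: [-179.7, -9.9, 4.5]
wrist_force: [-0.2, -0.3, 0.1]
opening: 0.0851
turn [-0.0049  0.0021 -0.0017]
joints [-25.9  37.4  38.1 111.2 -43.9  35.5 -45.5]
tcp [ 0.5882 -0.0081  0.1696] rpy [-179.7    -9.88    4.5 ] delta tool mm [-1.4  0.9 -0. ] f [-0.2 -0.3  0.1] open 0.0851
delta in target axes [-1.4  0.9 -0. ]
```

View pics/wrist4.png

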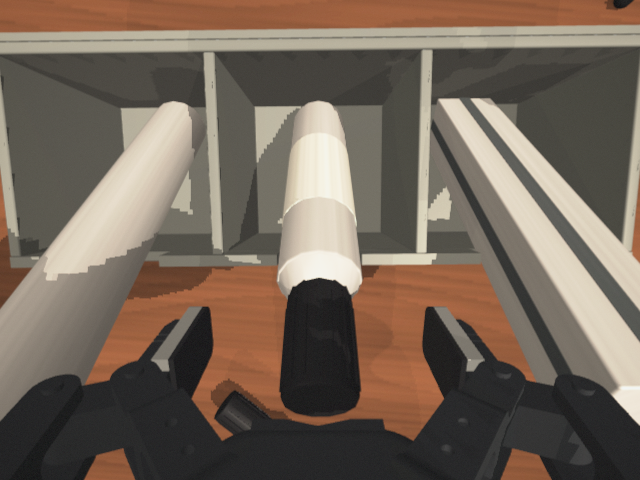

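View pics/side4.png

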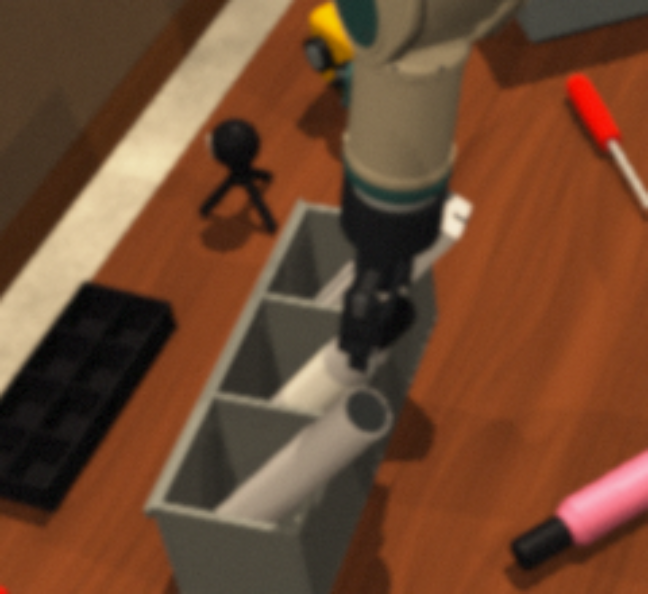

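Cap sits between the pads. I back off 3 mm to keep the tips off the shoulder, then close.

```bash
python3 -m jog '[{"claw":-1,"delta_pos":[-2,0.5,-3],"dr":[0,0,0]},{"claw":0,"delta_pos":[0,0,0],"dr":[0,0,0]},{"claw":0.3,"delta_pos":[0,0,0],"dr":[0,0,0]},{"claw":0.6,"delta_pos":[0,0,0],"dr":[0,0,0]},{"claw":1,"delta_pos":[0,0,0],"dr":[0,0,0]}]' 70
python3 -m jog '[{"claw":1,"delta_pos":[0,0,0],"dr":[0,0,0]},{"claw":1,"delta_pos":[0,0,0],"dr":[0,0,0]},{"claw":1,"delta_pos":[0,0,0],"dr":[0,0,0]},{"claw":1,"delta_pos":[0,0,0],"dr":[0,0,0]},{"claw":1,"delta_pos":[0,0,0],"dr":[0,0,0]}]'
python3 - <<'E'
from g import *; import cv2
tgt(axis(198)+[0,-.001,0],10,0)
im=imaging.snapshot("wrist"); cv2.imwrite("pics/wrist5.png",im[:,:,::-1])
E
```

```text
clock: 5.45
tcp_pos: [0.5868, -0.009, 0.1747]
orientation: [-179.7, -10.1, 4.5]
wrist_force: [0.3, 0.1, -0.0]
opening: 0.0281
clock: 5.95
tcp_pos: [0.5868, -0.0091, 0.1746]
orientation: [-179.7, -10.1, 4.5]
wrist_force: [-2.1, 1.0, 3.2]
opening: 0.0262
turn [-0.0047 -0.0017 -0.0017]
joints [-26.1  36.8  38.4 111.3 -43.6  35.7 -45.6]
tcp [ 0.5868 -0.0091  0.1746] rpy [-179.72  -10.1     4.5 ] delta tool mm [-0.9  0.1  5.2] f [-2.1  1.   3.2] open 0.0262
delta in target axes [-0.8  0.1  5.2]
```

View pics/wrist5.png

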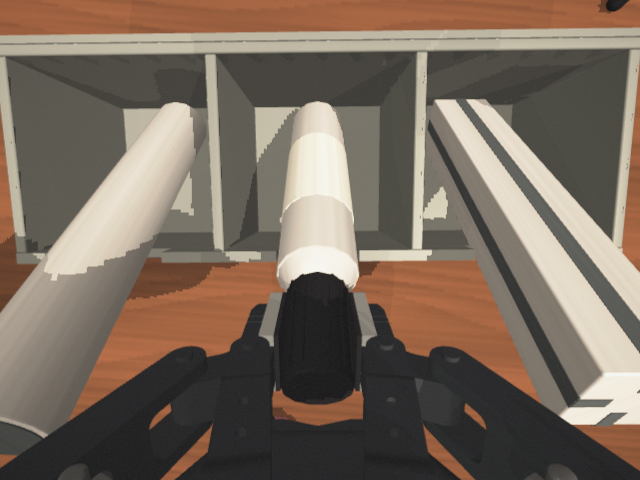

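```bash
python3 -m jog '[{"claw":1,"delta_pos":[1,0,-5],"dr":[0,0,0]},{"claw":1,"delta_pos":[1,0,-5],"dr":[0,0,0]},{"claw":1,"delta_pos":[1,0,-5],"dr":[0,0,0]},{"claw":1,"delta_pos":[0.5,0,-5],"dr":[0,0,0]},{"claw":1,"delta_pos":[0,0,0],"dr":[0,0,0]}]'
cat >> g.py <<'E'
def plan():
    # grasp-time TCP pose
    P=np.array([.5868,-.0091,.1746]); Rg=Ro.from_euler('xyz',[-179.72,-10.1,4.5],degrees=True).as_matrix()
    ey=np.array([-np.sin(th),np.cos(th),0]); F=axis(0); 
    Rup=Ro.from_rotvec(ey*np.radians(35)).as_matrix()
    Rf=Rup@Rg; Pf=Rup@(P-F)+B+[0,0,.006]
    st=r.state(); Rt=Ro.from_euler('xyz',st["orientation"],degrees=True).as_matrix()
    print("final tcp",Pf,Ro.from_matrix(Rf).as_euler('xyz',degrees=True).round(1))
    print("turn left",Ro.from_matrix(Rt.T@Rf).as_rotvec().round(3),"delta world mm",(1000*(Pf-st["tcp_pos"])).round(1))
    print("delta now-axes",(1000*Rt.T@(Pf-st["tcp_pos"])).round(1),"final-axes",(1000*Rf.T@(Pf-st["tcp_pos"])).round(1))
    print("joints",st["joints"].round(1),"f",st["wrist_force"].round(1),"open",round(st["opening"],4),"tcp",st["tcp_pos"].round(4),st["orientation"].round(1))
E
python3 - <<'E'
from g import *; import cv2
plan()
im=imaging.snapshot("wrist"); cv2.imwrite("pics/wrist6.png",im[:,:,::-1])
E
```

```text
clock: 6.5
tcp_pos: [0.5871, -0.0093, 0.1957]
orientation: [-179.7, -10.2, 4.5]
wrist_force: [-0.0, 0.1, -1.1]
opening: 0.0259
final tcp [ 0.66200178 -0.00304941  0.19841751] [-179.8   24.9    4.5]
turn left [-0.001 -0.612  0.003] delta world mm [74.9  6.3  2.8]
delta now-axes [74.5 -0.3 10.5] final-axes [ 67.   -0.5 -34.1]
joints [-27.5  35.4  40.6 110.3 -41.5  38.2 -47.5] f [-0.   0.1 -1.1] open 0.0259 tcp [ 0.5871 -0.0093  0.1957] [-179.7  -10.2    4.5]
```

View pics/wrist6.png

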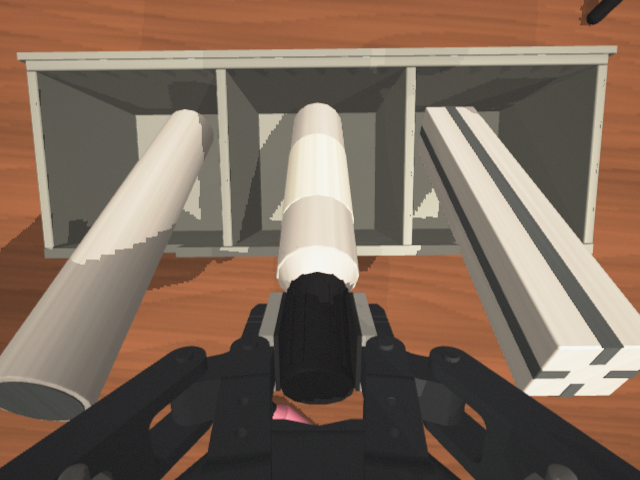

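Lifted cleanly, and the bottle is rigid in the grip. I now rotate it upright while moving to the compartment centre.

```bash
python3 -m jog '[{"claw":1,"delta_pos":[7.5,0,-1.5],"dr":[0,-0.061,0]},{"claw":1,"delta_pos":[7.5,0,-1.5],"dr":[0,-0.061,0]},{"claw":1,"delta_pos":[7.5,0,-1.5],"dr":[0,-0.061,0]},{"claw":1,"delta_pos":[7.5,0,-1.5],"dr":[0,-0.061,0]},{"claw":1,"delta_pos":[7.5,0,-2],"dr":[0,-0.061,0]}]'
python3 - <<'E'
from g import *; import cv2
plan()
im=imaging.snapshot("wrist"); cv2.imwrite("pics/wrist7.png",im[:,:,::-1])
im=imaging.snapshot("side"); cv2.imwrite("pics/side7.png",cv2.resize(im[120:340,100:340,::-1],None,fx=2.7,fy=2.7))
E
```

```text
clock: 7.05
tcp_pos: [0.6238, -0.006, 0.2047]
orientation: [-179.7, 7.5, 4.6]
wrist_force: [1.2, -0.1, -2.9]
opening: 0.0263
final tcp [ 0.66200178 -0.00304941  0.19841751] [-179.8   24.9    4.5]
turn left [-0.    -0.303  0.003] delta world mm [38.2  2.9 -6.3]
delta now-axes [38.8  0.1  1.2] final-axes [ 37.4   0.  -10.4]
joints [-25.4  46.8  44.4  86.7 -31.5  67.9 -59.8] f [ 1.2 -0.1 -2.9] open 0.0263 tcp [ 0.6238 -0.006   0.2047] [-179.7    7.5    4.6]
```

View pics/side7.png

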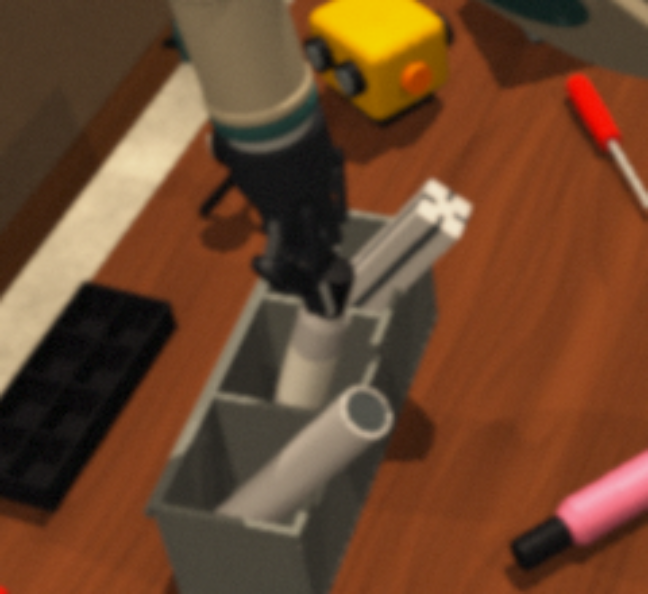

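View pics/wrist7.png

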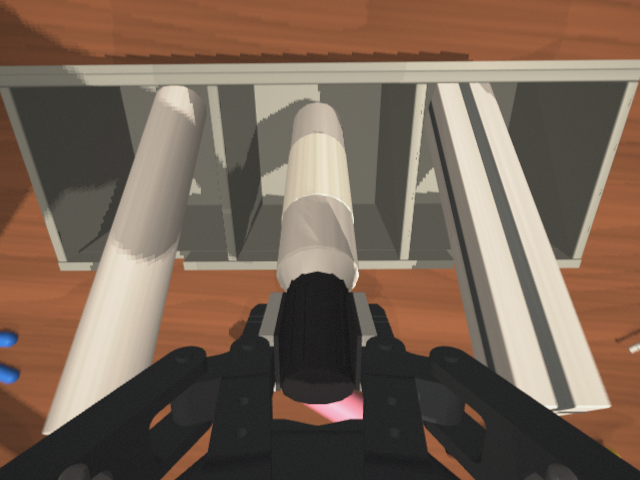

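```bash
python3 -m jog '[{"claw":1,"delta_pos":[7.5,0,-2],"dr":[0,-0.0605,0]},{"claw":1,"delta_pos":[7.5,0,-2.5],"dr":[0,-0.0605,0]},{"claw":1,"delta_pos":[7.5,0,-2.5],"dr":[0,-0.0605,0]},{"claw":1,"delta_pos":[7,0,-3],"dr":[0,-0.0605,0]},{"claw":1,"delta_pos":[7,0,-3],"dr":[0,-0.0605,0]}]'
python3 -m jog '[{"claw":1,"delta_pos":[0,0,0],"dr":[0,0,0]},{"claw":1,"delta_pos":[0,0,0],"dr":[0,0,0]},{"claw":1,"delta_pos":[0,0,0],"dr":[0,0,0]},{"claw":1,"delta_pos":[0,0,0],"dr":[0,0,0]},{"claw":1,"delta_pos":[0,0,0],"dr":[0,0,0]}]'
python3 - <<'E'
from g import *; import cv2
plan()
im=imaging.snapshot("wrist"); cv2.imwrite("pics/wrist8.png",im[:,:,::-1])
im=imaging.snapshot("side"); cv2.imwrite("pics/side8.png",cv2.resize(im[160:320,140:300,::-1],None,fx=3.7,fy=3.7))
im=imaging.snapshot("scene"); cv2.imwrite("pics/scene8.png",cv2.resize(im[180:380,310:520,::-1],None,fx=3,fy=3))
E
```

```text
clock: 7.65
tcp_pos: [0.662, -0.0031, 0.2085]
orientation: [-179.7, 24.8, 4.7]
wrist_force: [1.1, 0.2, -1.3]
opening: 0.0257
clock: 8.15
tcp_pos: [0.6618, -0.003, 0.2093]
orientation: [-179.7, 24.6, 4.7]
wrist_force: [-0.4, -0.4, -1.5]
opening: 0.0263
final tcp [ 0.66200178 -0.00304941  0.19841751] [-179.8   24.9    4.5]
turn left [-0.    -0.004  0.003] delta world mm [  0.2  -0.  -10.8]
delta now-axes [4.7 0.1 9.8] final-axes [4.8 0.1 9.7]
joints [-18.3  59.3  42.4  59.6 -27.9  95.9 -67.2] f [-0.4 -0.4 -1.5] open 0.0263 tcp [ 0.6618 -0.003   0.2093] [-179.7   24.6    4.7]
```

View pics/side8.png

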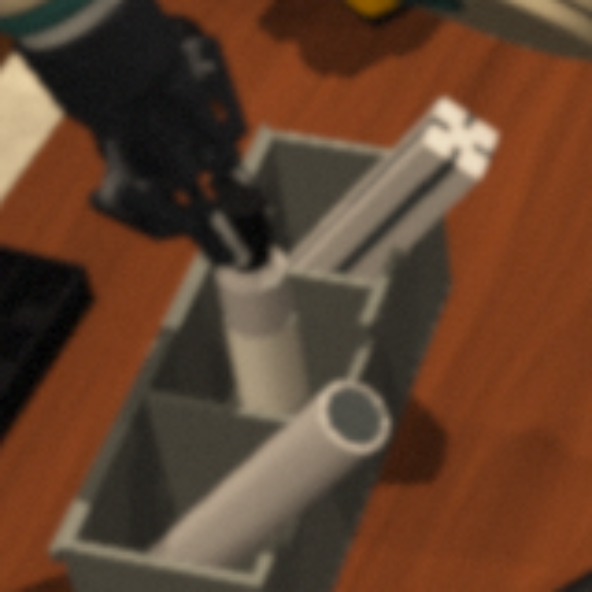

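View pics/wrist8.png

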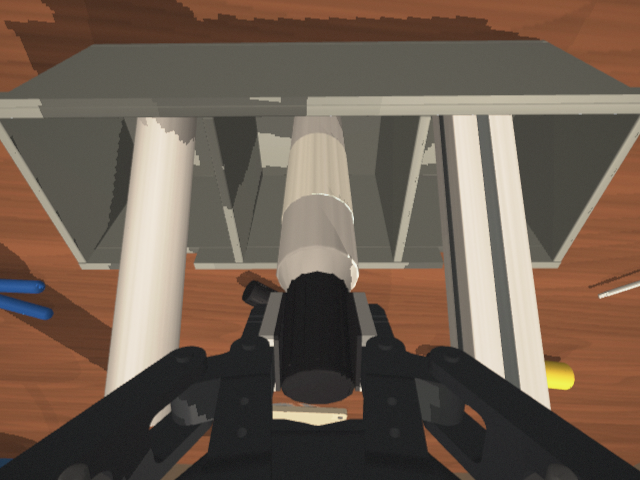

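View pics/scene8.png

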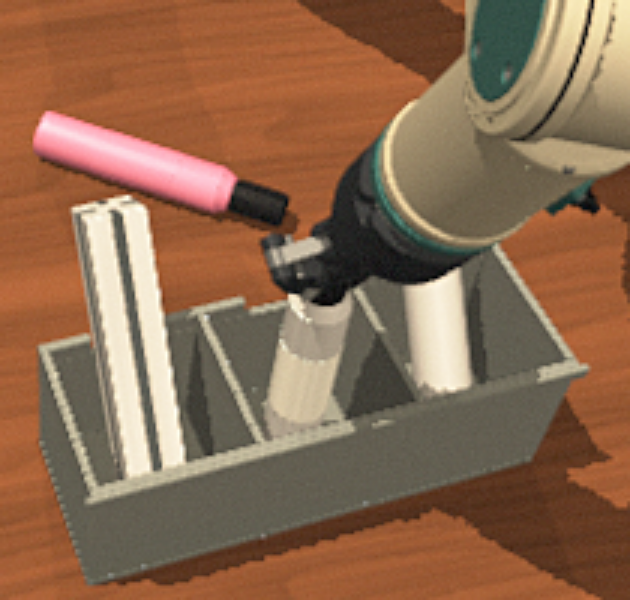

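The bottle hangs over the compartment centre. Before lowering, I check its tilt from its edges against the projected vertical.

```bash
python3 - <<'E'
from h import *; import cv2
X0=np.array([.6637,-.002,.06]);
for n,f,(x0,y0),s in [("scene","scene8",(310,180),3),("side","side8",(140,160),3.7)]:
    im=cv2.imread(f"pics/{f}.png")
    for sg in(-1,1):
        # outlines of the expected upright cylinder: silhouettes perpendicular to view in horizontal plane
        p=imaging.camera_params(n); c=-p["R"].T@p["t"]; d=(X0-c)[:2]; d/=np.linalg.norm(d); nrm=np.array([-d[1],d[0],0])*.02*sg
        P=[((np.array(proj(n,np.array([.6637,-.002,z])+nrm))-[x0,y0]+.5)*s).astype(int) for z in(.03,.18)]
        cv2.line(im,tuple(map(int,P[0])),tuple(map(int,P[1])),(0,255,0),1)
    cv2.imwrite(f"pics/{f}_l.png",im)
a=cv2.imread("pics/scene8_l.png")[220:520,150:500];b=cv2.imread("pics/side8_l.png")[180:480,150:450]
cv2.imwrite("pics/cmp8.png",np.hstack([a,b]))
E
```

```text
(no output)
```

View pics/cmp8.png

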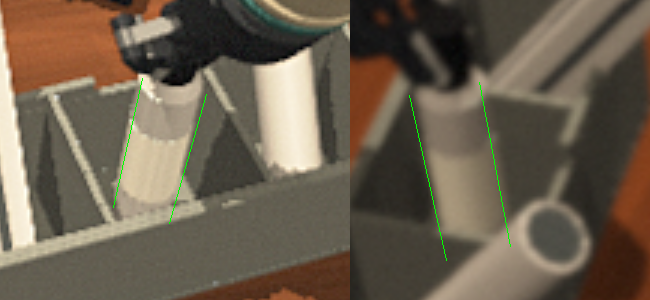

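The wrist view shows the same bottle-to-tool geometry as at the grip, with the axis in column 318 and unchanged bands. The tool has turned 34.7°, so the lean is now about 0.3°. The overlays read 3–5° off, but the bottle is only 20 px wide there. I lower it gently, watching the force.

```bash
python3 -m jog '[{"claw":1,"delta_pos":[0.9,0,1.8],"dr":[0,0,0]},{"claw":1,"delta_pos":[0.9,0,1.8],"dr":[0,0,0]},{"claw":1,"delta_pos":[0.9,0,1.8],"dr":[0,0,0]},{"claw":1,"delta_pos":[0.9,0,1.8],"dr":[0,-0.004,0]},{"claw":1,"delta_pos":[0,0,0],"dr":[0,0,0]}]'
python3 -m jog '[{"claw":1,"delta_pos":[0.4,0,0.9],"dr":[0,0,0]},{"claw":1,"delta_pos":[0,0,0],"dr":[0,0,0]},{"claw":1,"delta_pos":[0.4,0,0.9],"dr":[0,0,0]},{"claw":1,"delta_pos":[0,0,0],"dr":[0,0,0]},{"claw":1,"delta_pos":[0,0,0],"dr":[0,0,0]}]'
python3 -c "
from g import *
plan()"
```

```text
clock: 8.8
tcp_pos: [0.6621, -0.0031, 0.1997]
orientation: [-179.7, 25.0, 4.7]
wrist_force: [-0.6, -0.1, -1.9]
opening: 0.0257
clock: 9.3
tcp_pos: [0.6622, -0.0032, 0.1984]
orientation: [-179.7, 24.9, 4.7]
wrist_force: [0.1, -0.1, -1.8]
opening: 0.0258
final tcp [ 0.66200178 -0.00304941  0.19841751] [-179.8   24.9    4.5]
turn left [-0.     0.001  0.003] delta world mm [-0.2  0.1 -0. ]
delta now-axes [-0.2 -0.1  0.1] final-axes [-0.2 -0.1  0.1]
joints [-18.2  60.1  42.2  59.8 -28.1  95.4 -67.1] f [ 0.1 -0.1 -1.8] open 0.0258 tcp [ 0.6622 -0.0032  0.1984] [-179.7   24.9    4.7]
```

Not yet touching. I continue in 1 mm steps.

```bash
for i in 1; do python3 -m jog '[{"claw":1,"delta_pos":[0.4,0,0.9],"dr":[0,0,0]},{"claw":1,"delta_pos":[0,0,0],"dr":[0,0,0]},{"claw":1,"delta_pos":[0,0,0],"dr":[0,0,0]},{"claw":1,"delta_pos":[0,0,0],"dr":[0,0,0]},{"claw":1,"delta_pos":[0,0,0],"dr":[0,0,0]}]'; done
```

```text
clock: 9.8
tcp_pos: [0.6623, -0.0032, 0.1977]
orientation: [-179.7, 24.9, 4.7]
wrist_force: [-0.1, 0.8, 1.8]
opening: 0.026
```

```bash
python3 -m jog '[{"claw":1,"delta_pos":[0.4,0,0.9],"dr":[0,0,0]},{"claw":1,"delta_pos":[0,0,0],"dr":[0,0,0]},{"claw":1,"delta_pos":[0,0,0],"dr":[0,0,0]},{"claw":1,"delta_pos":[0,0,0],"dr":[0,0,0]},{"claw":1,"delta_pos":[0,0,0],"dr":[0,0,0]}]'
```

```text
clock: 10.3
tcp_pos: [0.6624, -0.0032, 0.1977]
orientation: [-179.7, 24.9, 4.7]
wrist_force: [-0.5, 0.7, 6.1]
opening: 0.0263
```

It is in contact, at the predicted height within 1 mm. I ease the grip and open slowly.

```bash
python3 -m jog '[{"claw":1,"delta_pos":[0,0,0],"dr":[0,0,0]},{"claw":1,"delta_pos":[0,0,0],"dr":[0,0,0]},{"claw":0.4,"delta_pos":[0,0,0],"dr":[0,0,0]},{"claw":0.3,"delta_pos":[0,0,0],"dr":[0,0,0]},{"claw":0.2,"delta_pos":[0,0,0],"dr":[0,0,0]}]' 20
python3 -m jog '[{"claw":0.1,"delta_pos":[0,0,0],"dr":[0,0,0]},{"claw":0,"delta_pos":[0,0,0],"dr":[0,0,0]},{"claw":-0.2,"delta_pos":[0,0,0],"dr":[0,0,0]},{"claw":-0.3,"delta_pos":[0,0,0],"dr":[0,0,0]},{"claw":-0.3,"delta_pos":[0,0,0],"dr":[0,0,0]}]'
python3 - <<'E'
from plant import imaging; import cv2
im=imaging.snapshot("wrist"); cv2.imwrite("pics/wrist9.png",im[:,:,::-1])
E
```

```text
clock: 10.8
tcp_pos: [0.6621, -0.0032, 0.1962]
orientation: [-179.7, 25.0, 4.7]
wrist_force: [0.7, -0.4, -0.1]
opening: 0.0343
clock: 11.3
tcp_pos: [0.6622, -0.0032, 0.1964]
orientation: [-179.7, 24.9, 4.7]
wrist_force: [-0.2, -0.7, -0.2]
opening: 0.0554
```

View pics/wrist9.png

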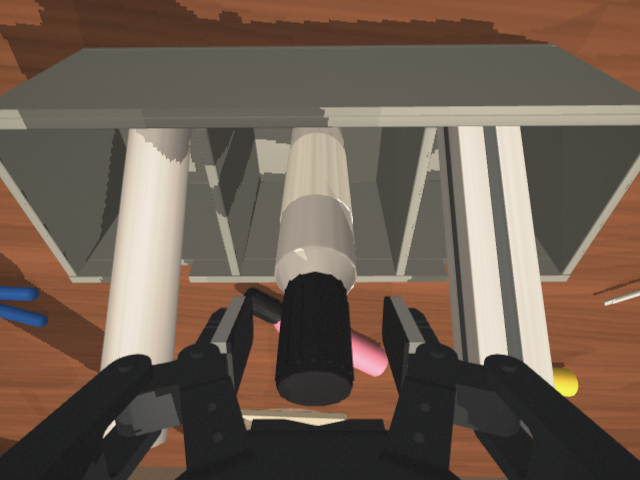

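The bottle stands free between the open fingers. I retreat along the tool axis.

```bash
python3 -m jog '[{"claw":-0.3,"delta_pos":[0,0,-10],"dr":[0,0,0]},{"claw":-0.3,"delta_pos":[0,0,-15],"dr":[0,0,0]},{"claw":-0.3,"delta_pos":[0,0,-20],"dr":[0,0,0]},{"claw":-0.3,"delta_pos":[0,0,-25],"dr":[0,0,0]},{"claw":-0.3,"delta_pos":[0,0,-25],"dr":[0,0,0]}]'
python3 -m jog '[{"claw":-0.3,"delta_pos":[0,0,-25],"dr":[0,0,0]},{"claw":-0.3,"delta_pos":[0,0,-20],"dr":[0,0,0]},{"claw":-0.3,"delta_pos":[0,0,0],"dr":[0,0,0]},{"claw":-0.3,"delta_pos":[0,0,0],"dr":[0,0,0]},{"claw":-0.3,"delta_pos":[0,0,0],"dr":[0,0,0]}]'
python3 - <<'E'
from plant import imaging; import cv2, numpy as np
from h import proj
s=[]
for n,(x,y) in (("side",(140,140)),("scene",(310,190))):
    im=imaging.snapshot(n)[:,:,::-1]; im=im[y:y+195,x:x+200]; im=cv2.resize(im,None,fx=2,fy=3*2/3); 
    for z,c in ((.226,(0,255,0)),(.171,(0,0,255))):
        u=(np.array(proj(n,np.array([.6637,-.002,z])))-[x,y]+.5)*2; cv2.circle(im,tuple(int(v) for v in u),3,c,1)
    s.append(im)
cv2.imwrite("pics/end.png",np.hstack(s)); im=imaging.snapshot("wrist"); cv2.imwrite("pics/wrist10.png",im[:,:,::-1])
E
```

```text
clock: 11.85
tcp_pos: [0.7026, -0.0002, 0.2842]
orientation: [-179.7, 24.9, 4.7]
wrist_force: [0.3, 0.9, 0.3]
opening: 0.0555
clock: 12.35
tcp_pos: [0.7112, -0.0013, 0.3092]
orientation: [-179.8, 25.3, 4.5]
wrist_force: [0.2, -0.8, -0.7]
opening: 0.0556
```

View pics/end.png

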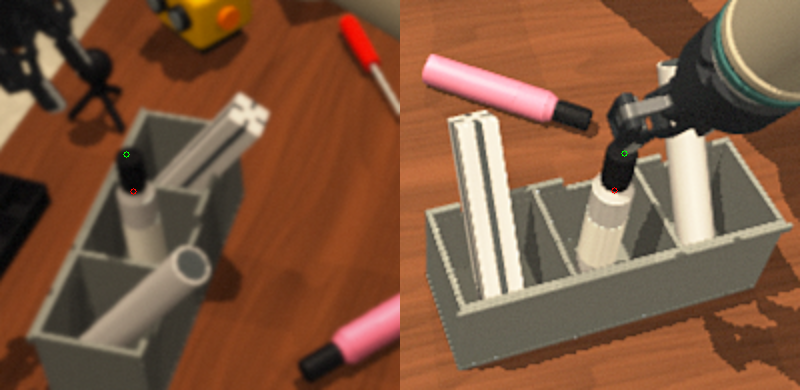

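View pics/wrist10.png

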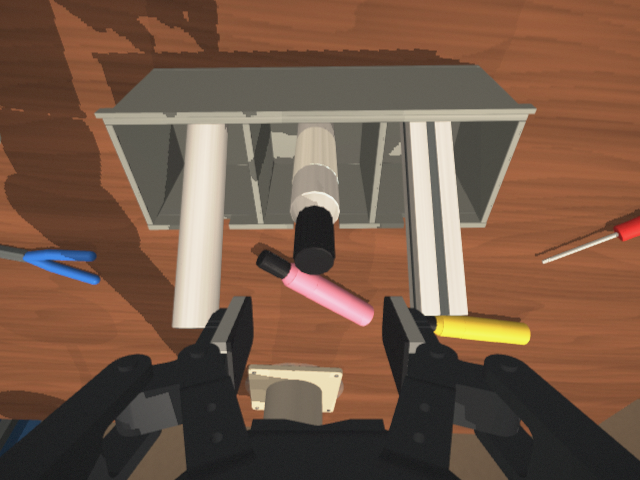

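The bottle stands upright: its cap top and cap base sit on the projected points for a vertical bottle in both views (side (127,154) and (133,190), scene (625,153) and (614,190)). The gripper is clear, and the tube and profile still lean. I hand in.

```bash
python3 -c "
from plant import r
s=r.state();print(s['clock'],s['wrist_force'].round(1),abs(s['joint_vel']).max().round(1));print(r.hand_in())"
```

```text
12.5 [-0.2  0.5 -1.1] 1.4
the job is handed in; nothing more can be done
None
```

The silver black-capped bottle now stands upright on the floor of the bin's middle compartment, let go, and I handed the job in at 12.5 s. I gripped it by the cap, lifted it about 20 mm, turned it upright and set it down at about 6 N of contact.

**Last checks:**
- The bottle's cap top and base matched the projected points for a vertical bottle in the side and scene views.
- The gripper was clear, with the wrist force near zero. The tube and profile looked the same as before, and the pink and yellow look-alikes were not touched.

**What failed or disagreed:**
- My first plan, tilting the tool 35° outward to line up with the bottle, ran into the limits of joints 5 and 6. I gripped at 10° outward instead and finished at 25° inward.
- A rough edge overlay before lowering read 3–5° off vertical, while the wrist view and the tool's turn gave about 0.3°. The final views agreed with upright.

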